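# Present the amber vial at the vial reader

### The job

Hook a fingertip behind the front lip of the reader tray that carries the amber vial and draw that tray out to its stop; push the other tray, with the white vial, fully home into the reader. Do not pinch the trays' lips, do not touch or lift the vials, and keep both vials standing in their trays. Leave the things lying around where they are.

Things in the scene. Friction and masses are not known exactly. Their poses are not given: they have to be found in the camera images.
- reader: White and aluminium vial reader, fixed; base plate 137 mm (x) by 166 mm (y); hooded head along its back, 82 mm tall, from 12 to 62 mm behind the origin. Two trays slide side by side, centre lines at y = +40 mm (left) and -40 mm (right). Origin at table height on the line between the trays; +x points from the tray fronts to the head (away from the robot), +y left, +z up.
- left_tray (a joint): Left (+y) tray's slide, m: 0 = fully home in the reader, 0.065 = drawn out against its end stop (a hard stop at both ends). Grows as the tray comes out along the reader's -x. Starts between 0.020 and 0.032. Stays where it is left; needs about 2 N to move.
- right_tray (a joint): Right (-y) tray's slide, m: 0 = fully home in the reader, 0.065 = drawn out against its end stop (a hard stop at both ends). Grows as the tray comes out along the reader's -x. Starts between 0.020 and 0.032. Stays where it is left; needs about 2 N to move.
- left_lip (a point): Left (+y) tray: grey inner skin of its front lip, 5 mm thick, 66 mm wide, top at z = 45 mm, 28 mm above the tray floor (z = 17 mm). This point: middle of its top edge, on the inner surface that a hooked fingertip pulls. +x points into the tray and reader (drawing out is -x), +y left, +z up. Floor behind it 62 mm wide; vial centre 60 to 85 mm behind it at the start. Moves with the tray.
- right_lip (a point): Right (-y) tray: grey inner skin of its front lip, 5 mm thick, 66 mm wide, top at z = 45 mm, 28 mm above the tray floor (z = 17 mm). This point: middle of its top edge, on the inner surface that a hooked fingertip pulls. +x points into the tray and reader (drawing out is -x), +y left, +z up. Floor behind it 62 mm wide; vial centre 60 to 85 mm behind it at the start. Moves with the tray.
- left_face (a point): Left (+y) tray: the blue front plate of its lip, 5 mm thick (x), 70 mm wide (y), 36 mm tall, top at z = 48 mm. This point: middle of its top edge, on the outer surface that is pushed on; axes as at the lip. Moves with the tray.
- right_face (a point): Right (-y) tray: the blue front plate of its lip, 5 mm thick (x), 70 mm wide (y), 36 mm tall, top at z = 48 mm. This point: middle of its top edge, on the outer surface that is pushed on; axes as at the lip. Moves with the tray.
- vial_1: Amber vial: amber glass with a pale band and a black cap, 22 mm across, 52 mm tall, 20 g, loose, standing on the floor of either tray. Origin: centre of its underside (z = 17 mm in the tray); z is its upright axis.
- vial_2: White vial: whitish glass with a black cap, 22 mm across, 52 mm tall, 20 g, loose, standing on the floor of the other tray. Origin: centre of its underside (z = 17 mm in the tray); z is its upright axis.
- alu_block: Bystander, loose: small aluminium block with a hole in its top, 26x34 mm, 20 mm tall, right of the work. Origin: centre of its underside.
- post_holder: Bystander, loose: black post holder with a side thumbscrew, 43x31 mm, 50 mm tall, standing right of the work. Origin: centre of its underside.
- bnc_tee: Bystander, loose: small metal T-shaped connector, 29x46 mm, 14 mm tall, right of the work, near the table edge. Origin: centre of its underside.

How it is judged:
By the outcome, as a careful person would: the job done as asked, in the order asked, and still so for the second after the job is handed in, with the robot touching nothing.
It also fails if it takes over 38 s, if anything falls off the work surface, if the arm or the gripper's body presses on something with over 40 N, if the wrist force passes 120 N, or if a joint passes its speed limit or range.

### The arm

A 6-joint arm with a two-finger parallel gripper is mounted at the origin on a cart in front of the work surface, level with it; the furniture and walls round the work are solid. World frame = base frame: x ahead of the robot, y to its left, z up, the work surface at z = 0. Lengths are in mm, angles in rad, forces in N, time in s.
With the tool pointing down it reaches from about 400 to 925 mm from the base axis. Payload 12.5 kg.
Tool frame: the origin (TCP) lies midway between the tips of the shut fingers; the grasp point (between the pads) lies 19 mm behind it (env.tcp_to_grasp is the distance from the TCP to the grasp point, in mm); z points along the fingers, y is the line along which they close (so a half turn about z gives the same grasp; the last joint's range is limited). The gripper opens to 95 mm and grips with 3 to 60 N. Pads are 20 mm wide; open, the fingers measure 119 mm over their backs; the gripper's body (75 mm by 180 mm) begins 59 mm behind the grasp point.
Start: joints at [1.243, 0.491, 1.559, -0, 1.092, -0.106], TCP at [137.472, 609.712, 214.661] pointing down, gripper open.
Joint ranges: [-3.1, 3.1], [-0.84, 2.19], [0.05, 2.79], [-1.13, 4.28], [0.06, 2.93], [-2.69, 2.69]. Speed limits (rad/s): [2.22, 2.22, 2.79, 3.14, 3.14, 3.14].

### API

Orientations are given as [roll, pitch, yaw] about the fixed x, y, z axes, in that order (R = Rz(yaw) Ry(pitch) Rx(roll)).
In Python, from cell import env gives the robot as it stands. The module is installed in compiled form; this text tells all that it offers.
- The arm moves only by the tool step_arm, never from a script. Its argument "plan" is a list that holds one entry, the list of rows, each a list of 5 numbers: the shift along the tool's x, y, z in mm, then the turn about the tool's z in degrees, then the opening, from -1 (shut) to 1 (fully open). A call has 1 to 8 rows; each row is the pose to reach, as a shift and turn from the pose commanded when the call began, along the tool's axes at that moment; what a row does not reach only later rows make up. A row lasts 1/12 s, in which the tool goes at most 41.7 mm and 7.16 degrees, less where a joint would pass 70% of its speed; a pose out of reach is approached as far as the arm can. A call with a gripper value outside its range is refused whole. The fingers move at their own pace and stop on an object; the grip force is fixed at half the most. Time passes only in rows, so rows that repeat a pose let the fingers close. It gives the time, the measured TCP pose, the force, the opening and the grip force at its end, in the units of the state.
- env.state(): the state, without advancing time (a new reading comes with each control period).
- env.read_camera(name): name is "side" or "top" or "wrist"; returns the picture (400x640x3 uint8, blue, green, red); there is no depth.
- env.get_calibration(name): a dict with "K" (3x3 intrinsics, pixels), "D" ([k1, k2, p1, p2, k3] as OpenCV has them; the pictures are not rectified), "extrinsics" (4x4, takes a point from world to camera coordinates). Camera axes: x right, y up, looking along -z (the intrinsics and any distortion apply to the point x, -y, -z); pixel columns grow to the right and rows downward; lengths in mm; the calibration is good to about 2 mm. A picture is of the moment at which its call begins: read the wrist's pose just before it. get_calibration takes no time and is no camera call; for the wrist camera it gives the pose at the moment of the call.
- env.job_done(): hands the job in; it is judged then, once.
The state is a dict: "t": time; "joints": joint angles; "qvel": joint speeds; "tau": joint torques, N m; "eef_pos": TCP position; "tcp_rot": TCP orientation; "ft_force": force on the tool from outside, world axes, zero at the start; "moment": the same for the moment, N m; "opening": opening from 0.0 (shut) to 1.0 (fully open); "grip_force": force on a finger pad.
Only numpy, scipy, OpenCV 4.12 (cv2) and the standard library are available. Lean on these libraries where they do the work, as an engineer would, in place of code of your own. Each camera call takes 0.05 s, during which the arm holds its last target. There are 200 camera calls.

## Working session

There is one attempt and no reset: what is moved stays moved. The work goes in short steps, Python scripts to look and compute and a tool call to move; the robot and the scene stay as the last step left them, time stands still between calls to the robot, and variables do not carry over. Pictures are saved under pics/ and viewed, at most 10 in all, crops included, and the job is handed in when it is done.

Besides the shell and the picture viewer there is one more tool, called by a JSON object that holds its "op" and its "data", one argument or row to a line. step_arm: Moves the arm, as the interface text tells. Its arguments: {"type":"object","properties":{"plan":{"type":"array"}},"required":["plan"]}

```bash
mkdir -p pics; python3 - <<'E'
from cell import env
import cv2
for n in ("top","side"):
    cv2.imwrite(f"pics/{n}0.png",env.read_camera(n))
    c=env.get_calibration(n);print(n,c["K"],c["D"],c["extrinsics"])
s=env.state();print(s["t"],s["eef_pos"],s["tcp_rot"],s["opening"])
E
```

```text
top [[488.38108944   0.         317.85275782]
 [  0.         488.38108944 202.85715981]
 [  0.           0.           1.        ]] [0.05143055 0.         0.         0.         0.        ] [[ 2.54165721e-03 -9.99845370e-01  1.74004864e-02  1.16616461e+02]
 [ 9.82649713e-01  5.72419443e-03  1.85382782e-01 -4.93144132e+02]
 [-1.85453719e-01  1.66274034e-02  9.82512314e-01 -1.22403173e+03]
 [ 0.00000000e+00  0.00000000e+00  0.00000000e+00  1.00000000e+00]]
side [[371.17513254   0.         315.69104496]
 [  0.         371.17513254 194.78550678]
 [  0.           0.           1.        ]] [-0.08666508  0.          0.          0.          0.        ] [[ 6.08159965e-01  7.93711399e-01  1.27934429e-02 -3.93953875e+02]
 [-7.07960968e-01  5.35025054e-01  4.61020021e-01  2.56251795e+02]
 [ 3.59072033e-01 -2.89431178e-01  8.87297508e-01 -1.18666581e+03]
 [ 0.00000000e+00  0.00000000e+00  0.00000000e+00  1.00000000e+00]]
0.1 [137.4113316  609.50287208 214.16572517] [-3.14068559e+00 -9.08806297e-05  2.91977612e+00] 0.9965091546959726
```

View pics/top0.png

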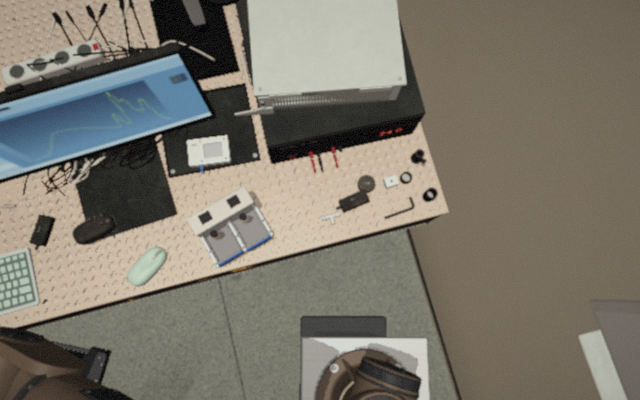

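View pics/side0.png

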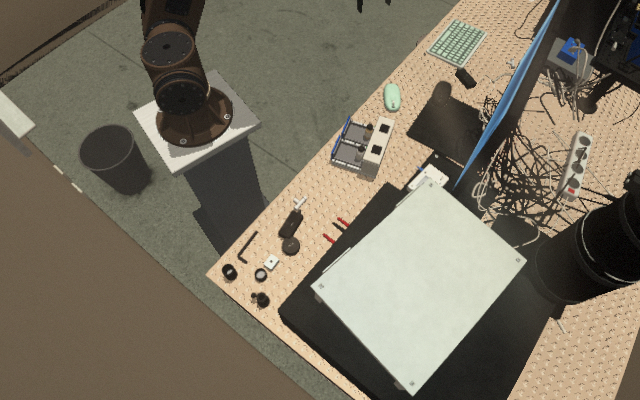

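The top view shows the reader near (232,230), with its tray fronts toward the lower right at about (245,252). The side view shows it near (365,148). I'll zoom in next.

```bash
cat > h.py <<'E'
from cell import env
import numpy as np, cv2
def ray(n,px,c=None):
    c=c or env.get_calibration(n); E=np.array(c["extrinsics"])
    u=cv2.undistortPoints(np.array([[px]],float),np.array(c["K"]),np.array(c["D"]))[0,0]
    d=E[:3,:3].T@np.array([u[0],-u[1],-1]); o=-E[:3,:3].T@E[:3,3]
    return o,d
def at(n,px,z,c=None):
    o,d=ray(n,px,c); return o+d*(z-o[2])/d[2]
def proj(n,P,c=None):
    c=c or env.get_calibration(n); E=np.array(c["extrinsics"])
    q=np.atleast_2d(P)@E[:3,:3].T+E[:3,3]; q=q*[1,-1,-1]
    return cv2.projectPoints(q,np.zeros(3),np.zeros(3),np.array(c["K"]),np.array(c["D"]))[0][:,0]
E
python3 - <<'E'
from h import *
a=cv2.imread("pics/top0.png")[180:275,180:290]; b=cv2.imread("pics/side0.png")[105:190,320:405]
a=cv2.resize(a,(440,380),interpolation=cv2.INTER_CUBIC);b=cv2.resize(b,(340,340),interpolation=cv2.INTER_CUBIC)
o=np.zeros((380,790,3),np.uint8);o[:,:440]=a;o[:340,445:785]=b
cv2.imwrite("pics/z.png",o)
print(at("top",(232,230),30))
E
```

```text
[422.6568003  340.65296789  30.        ]
```

View pics/z.png

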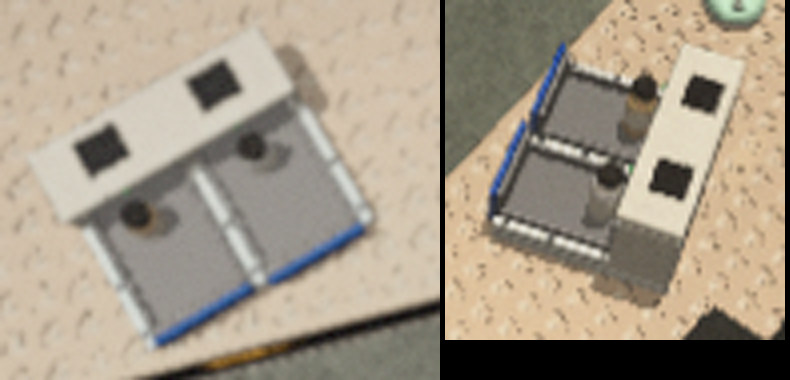

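The amber vial is in the left (+y) tray at crop (138,215), and the white vial is in the right one at (252,147). The blue plates run from crop (155,343) to (368,228). I'll fit the reader pose from the roof corners and the face ends.

```bash
python3 - <<'E'
from h import *
from scipy.optimize import least_squares
T=lambda p:(p[0]/4+180-.4,p[1]/4+180-.4)
S=lambda p:((p[0]-445)/4+320-.4,p[1]/4+105-.4)
roof=[(62,83),(62,-83),(12,-83),(12,83)]
ro=[(x,y,82) for x,y in roof]
tp=np.array([T(p) for p in [(28,155),(260,28),(298,95),(68,222)]]+[T((155,341)),T((255,285)),T((272,279)),T((368,226))])
sp=np.array([S(p) for p in [(742,62),(682,237),(615,215),(685,45)]]+[S((564,45)),S((536,117)),S((524,124)),S((494,190))])
ct,cs=env.get_calibration("top"),env.get_calibration("side")
def pts(v):
    X,Y,a,fl,fr=v[:5]
    L=np.array(ro+[(fl,75,48),(fl,5,48),(fr,-5,48),(fr,-75,48)],float)
    R=np.array([[np.cos(a),-np.sin(a),0],[np.sin(a),np.cos(a),0],[0,0,1]])
    return L@R.T+[X,Y,0]
def f(v): return np.r_[(proj("top",pts(v),ct)-tp).ravel(),(proj("side",pts(v),cs)-sp).ravel()]
r=least_squares(f,[420,340,.4,-90,-90],loss="soft_l1");print(r.x.round(3));print(np.abs(r.fun).reshape(-1,2).round(1).tolist())
print(pts(r.x)[4:].round(0))
print(at("top",T((138,213)),69),at("top",T((252,145)),69))
E
```

```text
[433.895 343.531   0.545 -73.565 -77.739]
[[0.5, 0.3], [0.0, 1.4], [0.3, 1.4], [0.8, 0.7], [0.3, 0.1], [0.9, 0.5], [0.9, 0.4], [1.0, 0.5], [0.5, 0.3], [0.5, 1.0], [1.1, 0.7], [1.4, 0.5], [0.4, 0.3], [1.0, 0.6], [0.4, 0.3], [1.0, 1.5]]
[[332. 370.  48.]
 [368. 310.  48.]
 [370. 299.  48.]
 [406. 239.  48.]]
[410.19690454 378.72510998  69.        ] [453.63330391 309.11073975  69.        ]
```

```bash
cat >> h.py <<'E'
from scipy.spatial.transform import Rotation as Ro
def totool(P):
    s=env.state(); R=Ro.from_euler("xyz",s["tcp_rot"]).as_matrix()
    return R.T@(np.array(P)-s["eef_pos"])
def loc(x,y,z,X=433.9,Y=343.5,a=.545): 
    c,s=np.cos(a),np.sin(a); return np.array([X+c*x-s*y,Y+s*x+c*y,z])
E
python3 -c "
from h import *
print(totool(loc(-40,40,170)))"
```

```text
[-291.19092624 -193.16635165   44.31449377]
```

{"op": "step_arm", "data": {
  "plan": [
    [[-33, -22, 5, -7, -1], [-66, -44, 10, -14, -1], [-99, -66, 15, -21, -1], [-132, -88, 20, -28, -1], [-165, -110, 25, -35, -1], [-198, -132, 30, -42, -1], [-231, -154, 35, -44, -1], [-264, -176, 40, -44, -1]]
  ]
}}

```text
t: 0.77
eef_pos: [355.0, 380.6, 174.7]
tcp_rot: [3.142, -0.0, -2.591]
ft_force: [0.3, 0.4, 0.1]
opening: 0.495
grip_force: 0.0
```

```bash
python3 - <<'E'
from h import *
s=env.state();c=env.get_calibration("wrist")
cv2.imwrite("pics/w1.png",env.read_camera("wrist"))
np.savez("w1.npz",K=c["K"],D=c["D"],E=c["extrinsics"])
print(s["t"],s["eef_pos"],s["tcp_rot"],s["opening"],s["ft_force"])
E
```

```text
0.7667 [355.01419563 380.58865863 174.73548769] [ 3.14154974e+00 -6.81159188e-05 -2.59078470e+00] 0.494794704262593 [0.27386921 0.3704121  0.13842768]
```

View pics/w1.png

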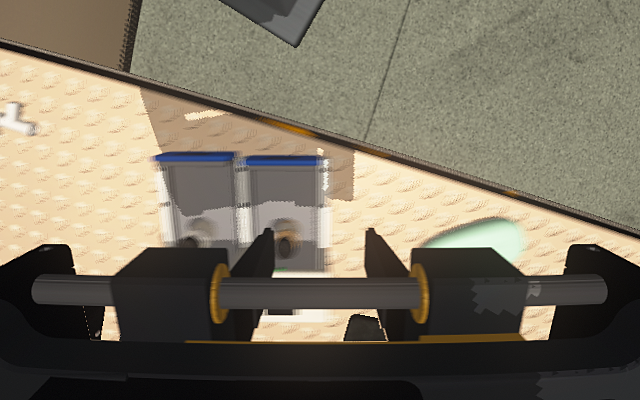

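The wrist view is blurred by motion. The amber tray's plate runs from (246,157) to (325,160), and the white tray's from (157,158) to (238,155). I'll finish the approach and look again once the arm is still.

{"op": "step_arm", "data": {
  "plan": [
    [[0, -35, 5, 0, -1], [0, -35, 5, 0, -1], [0, -35, 5, 0, -1]]
  ]
}}

```text
t: 1.07
eef_pos: [372.9, 351.2, 169.7]
tcp_rot: [3.142, -0.001, -2.598]
ft_force: [-0.2, 0.5, 0.3]
opening: 0.243
grip_force: 0.0
```

```bash
python3 - <<'E'
from h import *
s=env.state();c=env.get_calibration("wrist")
cv2.imwrite("pics/w2.png",env.read_camera("wrist"))
np.savez("w2.npz",K=c["K"],D=c["D"],E=c["extrinsics"])
print(s["t"],s["eef_pos"],s["tcp_rot"],s["opening"],s["ft_force"])
for f,y in((-73.6,40),(-77.7,-40)): print(proj("wrist",[loc(f,y+35,48),loc(f,y-35,48),loc(f+10,y,45)]).round(0).tolist())
E
```

```text
1.0667 [372.93650275 351.19469506 169.72911146] [ 3.14156560e+00 -8.19077445e-04 -2.59836572e+00] 0.2432909542970255 [-0.24331122  0.48274832  0.26342672]
[[361.0, 163.0], [279.0, 163.0], [320.0, 174.0]]
[[267.0, 159.0], [186.0, 159.0], [228.0, 170.0]]
```

View pics/w2.png

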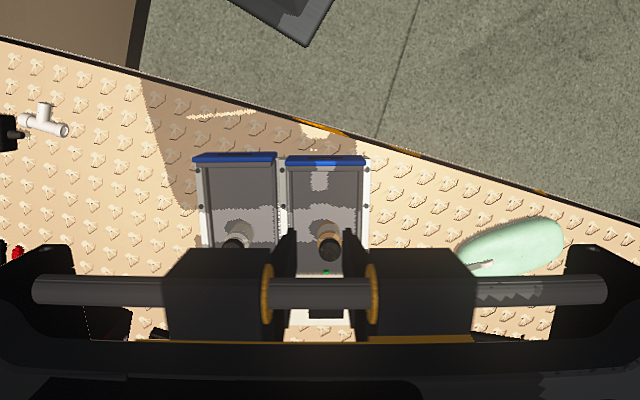

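The amber tray's plate has its outer top edge from (286,156) to (365,156), and the white tray's from (193,158) to (277,153). The vials are at (325,240) and (237,238).

```bash
python3 - <<'E'
from h import *
z=np.load("w2.npz");c=dict(K=z["K"],D=z["D"],extrinsics=z["E"])
P=[at("wrist",p,48,c) for p in [(365.5,156),(285.5,156),(277,153),(193,157.5)]]
for p in P: print(p.round(1))
for i in(0,2):
    d=P[i]-P[i+1]; print("w",np.linalg.norm(d),"yaw",np.arctan2(-d[0],d[1]))
d=P[0]-P[3];print("all",np.linalg.norm(d),np.arctan2(-d[0],d[1]))
# in old local frame
for p in P+[at("wrist",(329,250),69,c),at("wrist",(235,243),69,c)]:
    e=p[:2]-[433.9,343.5];C,S=np.cos(.545),np.sin(.545);print((C*e[0]+S*e[1]).round(1),(-S*e[0]+C*e[1]).round(1))
print(totool(loc(-48,40,170)))
E
```

```text
[325.1 368.7  48. ]
[360.2 310.4  48. ]
[361.7 303.   48. ]
[402.1 242.7  48. ]
w 68.02045687995846 yaw 0.5425048664074235
w 72.57468024858099 yaw 0.5909126650413187
all 147.67675157443745 0.548887343863296
-80.0 77.9
-80.2 9.9
-82.8 2.8
-79.4 -69.7
-3.1 46.7
-9.5 -32.9
[-0.0676499   0.80436999 -0.0535934 ]
```

{"op": "step_arm", "data": {
  "plan": [
    [[-7, 3, 40, 0, -1], [-7, 3, 80, 0, -1], [-7, 3, 105, 0, -1], [-7, 3, 105, 0, -1], [-7, 3, 105, 0, -1], [-7, 3, 105, 0, -1]]
  ]
}}

```text
t: 1.62
eef_pos: [377.0, 359.5, 66.4]
tcp_rot: [3.141, 0.002, -2.594]
ft_force: [-0.4, -0.5, 1.3]
opening: 0.005
grip_force: 0.0
```

```bash
python3 - <<'E'
from h import *
s=env.state();c=env.get_calibration("wrist")
a=env.read_camera("wrist");b=env.read_camera("side")[105:190,320:405]; t=env.read_camera("top")[180:275,180:290]
o=np.zeros((590,800,3),np.uint8);o[:250,:400]=cv2.resize(a,(400,250),interpolation=cv2.INTER_AREA)
o[250:590,:340]=cv2.resize(b,(340,340));o[250:588,400:791]=cv2.resize(t,(391,338))
cv2.imwrite("pics/w3.png",o)
print(s["t"],s["eef_pos"],s["tcp_rot"],s["opening"],s["ft_force"])
print(totool(loc(-40,43,27)))
E
```

```text
1.6167 [376.952248   359.49231113  66.35982172] [ 3.14137840e+00  1.59986554e-03 -2.59434704e+00] 0.005461674325801219 [-0.41399151 -0.54398002  1.26426405]
[-0.19094694  0.26086897 39.72393165]
```

View pics/w3.png

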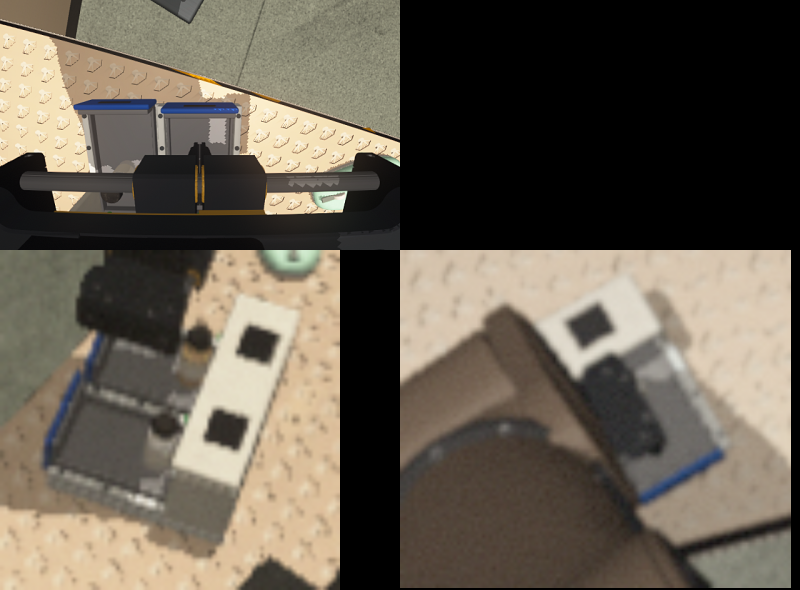

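The shut fingers, at about (200,150) in the wrist panel, are over the amber tray between its lip and the vial. There is clearance both ways, so I'm descending.

{"op": "step_arm", "data": {
  "plan": [
    [[0, 0, 15, 0, -1], [0, 0, 30, 0, -1], [0, 0, 39, 0, -1], [0, 0, 39, 0, -1]]
  ]
}}

```text
t: 2.1
eef_pos: [376.6, 358.2, 25.4]
tcp_rot: [-3.142, -0.001, -2.596]
ft_force: [0.2, -0.7, -1.5]
opening: 0.007
grip_force: 0.0
```

{"op": "step_arm", "data": {
  "plan": [
    [[5, 0, 0, 0, -1], [10, 0, 0, 0, -1], [14, 0, 0, 0, -1], [17, 0, 0, 0, -1], [20, 0, 0, 0, -1], [23, 0, 0, 0, -1]]
  ]
}}

```text
t: 2.6
eef_pos: [357.3, 346.6, 26.5]
tcp_rot: [3.141, 0.001, -2.595]
ft_force: [0.3, 0.8, 1.3]
opening: 0.004
grip_force: 0.8
```

{"op": "step_arm", "data": {
  "plan": [
    [[2, 0, 0, 0, -1], [4, 0, 0, 0, -1], [6, 0, 0, 0, -1], [8, 0, 0, 0, -1], [10, 0, 0, 0, -1], [12, 0, 0, 0, -1], [14, 0, 0, 0, -1], [16, 0, 0, 0, -1]]
  ]
}}

```text
t: 3.27
eef_pos: [343.3, 338.1, 26.0]
tcp_rot: [3.142, 0.0, -2.595]
ft_force: [2.4, 0.2, 0.9]
opening: 0.006
grip_force: 0.8
```

{"op": "step_arm", "data": {
  "plan": [
    [[2, 0, 0, 0, -1], [4, 0, 0, 0, -1], [6, 0, 0, 0, -1], [8, 0, 0, 0, -1], [10, 0, 0, 0, -1], [12, 0, 0, 0, -1], [14, 0, 0, 0, -1], [16, 0, 0, 0, -1]]
  ]
}}

```text
t: 3.93
eef_pos: [329.6, 329.7, 26.0]
tcp_rot: [3.142, -0.0, -2.595]
ft_force: [1.6, 0.6, 0.0]
opening: 0.005
grip_force: 0.8
```

```bash
python3 - <<'E'
from h import *
s=env.state();c=env.get_calibration("wrist")
a=env.read_camera("wrist");b=env.read_camera("side")[105:190,320:405]
o=np.zeros((400,800,3),np.uint8);o[:300,:480]=cv2.resize(a,(480,300),interpolation=cv2.INTER_AREA)
o[:300,490:790]=cv2.resize(b,(300,300))
cv2.imwrite("pics/w4.png",o)
cv2.imwrite("pics/w4f.png",a)
np.savez("w4.npz",K=c["K"],D=c["D"],E=c["extrinsics"])
print(s["t"],s["eef_pos"],s["ft_force"],s["grip_force"])
E
```

```text
3.9333 [329.6386436  329.73136167  25.99807456] [1.55054735 0.63372503 0.01559596] 0.7946474966593087
```

View pics/w4.png

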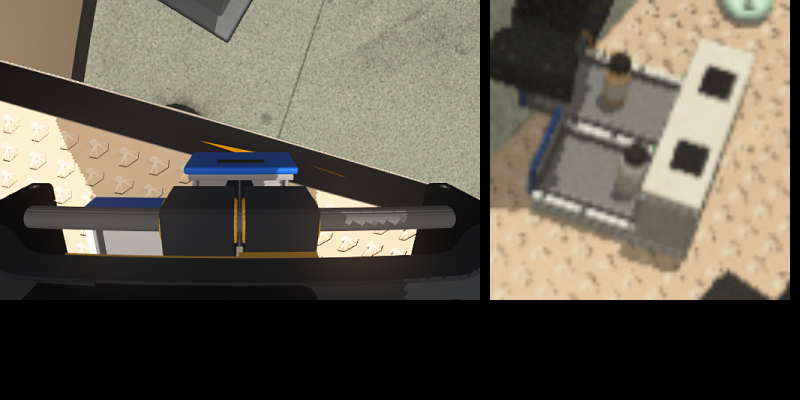

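The tray is coming out and both vials are standing. I'll keep drawing to the stop and watch the force.

{"op": "step_arm", "data": {
  "plan": [
    [[2, 0, 0, 0, -1], [4, 0, 0, 0, -1], [6, 0, 0, 0, -1], [8, 0, 0, 0, -1]]
  ]
}}

```text
t: 4.37
eef_pos: [326.1, 327.7, 26.3]
tcp_rot: [3.141, 0.009, -2.595]
ft_force: [19.9, 8.1, -16.0]
opening: 0.003
grip_force: 10.7
```

{"op": "step_arm", "data": {
  "plan": [
    [[1.5, 0, 0, 0, -1], [3, 0, 0, 0, -1], [4, 0, 0, 0, -1]]
  ]
}}

```text
t: 4.62
eef_pos: [326.0, 327.7, 26.5]
tcp_rot: [3.14, 0.017, -2.596]
ft_force: [29.5, 13.2, -23.1]
opening: 0.003
grip_force: 16.1
```

It's at the stop: the position has stalled and the force has risen. I'll back off and lift.

{"op": "step_arm", "data": {
  "plan": [
    [[-5, 0, 0, 0, -1], [-10, 0, 0, 0, -1], [-17, 0, 0, 0, -1], [-17, 0, 0, 0, -1], [-17, 0, -25, 0, -1], [-17, 0, -60, 0, -1], [-17, 0, -60, 0, -1]]
  ]
}}

```text
t: 5.2
eef_pos: [335.0, 333.3, 90.0]
tcp_rot: [3.141, 0.005, -2.595]
ft_force: [0.8, 1.6, 0.1]
opening: 0.004
grip_force: 0.0
```

```bash
python3 - <<'E'
from h import *
s=env.state();c=env.get_calibration("wrist")
a=env.read_camera("wrist");b=env.read_camera("side")[105:190,320:405]
cv2.imwrite("pics/w5.png",a);cv2.imwrite("pics/s5.png",b)
np.savez("w5.npz",K=c["K"],D=c["D"],E=c["extrinsics"])
o=np.zeros((300,800,3),np.uint8);o[:300,:480]=cv2.resize(a,(480,300),interpolation=cv2.INTER_AREA)
o[:300,490:790]=cv2.resize(b,(300,300));cv2.imwrite("pics/w5c.png",o)
print(s["t"],s["eef_pos"],s["tcp_rot"],s["ft_force"])
E
```

```text
5.2 [334.97651849 333.28467371  89.98605789] [ 3.14106404  0.00486013 -2.59519744] [0.80426667 1.62833181 0.09512931]
```

View pics/w5c.png

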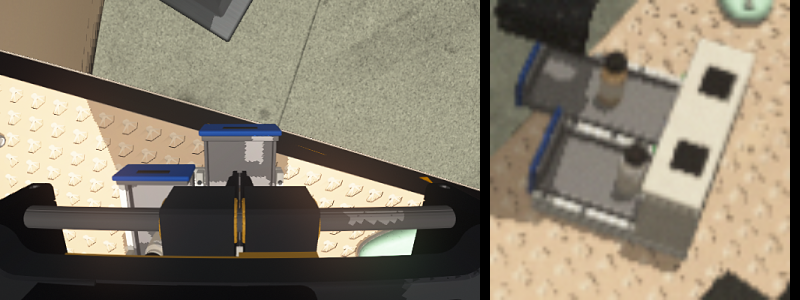

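The amber tray's plate is at wrist panel (240,130), well out, and its vial is standing. The white tray's plate runs from (115,172) to (194,167).

```bash
python3 - <<'E'
from h import *
z=np.load("w5.npz");c=dict(K=z["K"],D=z["D"],extrinsics=z["E"])
for p in [(117,169),(194,164),(200,125),(280,125)]:
    q=at("wrist",(p[0]*4/3,p[1]*4/3),48,c);e=q[:2]-[433.9,343.5];C,S=np.cos(.545),np.sin(.545);print((C*e[0]+S*e[1]).round(1),(-S*e[0]+C*e[1]).round(1))
print(totool(loc(-112,-36,90)),totool(loc(-112,-36,33)))
E
```

```text
-86.6 -65.0
-91.5 3.6
-125.5 10.1
-125.5 76.6
[ 21.06417418 -78.36222171  -3.23221556] [ 21.17851099 -78.37845566  53.76766746]
```

{"op": "step_arm", "data": {
  "plan": [
    [[21, -30, 0, 0, -1], [21, -60, 0, 0, -1], [21, -78, 0, 0, -1], [21, -78, 0, 0, -1], [21, -78, 30, 0, -1], [21, -78, 55, 0, -1], [21, -78, 55, 0, -1]]
  ]
}}

```text
t: 5.88
eef_pos: [354.7, 254.1, 27.4]
tcp_rot: [3.141, -0.006, -2.596]
ft_force: [-0.8, -0.4, -0.3]
opening: 0.007
grip_force: 0.0
```

{"op": "step_arm", "data": {
  "plan": [
    [[-4, 0, 0, 0, -1], [-8, 0, 0, 0, -1], [-11, 0, 0, 0, -1], [-14, 0, 0, 0, -1], [-16, 0, 0, 0, -1], [-18, 0, 0, 0, -1], [-20, 0, 0, 0, -1], [-22, 0, 0, 0, -1]]
  ]
}}

```text
t: 6.55
eef_pos: [375.4, 266.3, 31.2]
tcp_rot: [3.141, -0.0, -2.596]
ft_force: [-1.0, -1.3, 1.6]
opening: 0.007
grip_force: 0.8
```

{"op": "step_arm", "data": {
  "plan": [
    [[-2, 0, 0, 0, -1], [-4, 0, 0, 0, -1], [-6, 0, 0, 0, -1], [-8, 0, 0, 0, -1], [-10, 0, 0, 0, -1], [-12, 0, 0, 0, -1], [-14, 0, 0, 0, -1]]
  ]
}}

```text
t: 7.13
eef_pos: [387.6, 273.7, 31.0]
tcp_rot: [3.142, -0.0, -2.595]
ft_force: [-1.7, -0.7, 1.3]
opening: 0.003
grip_force: 0.8
```

{"op": "step_arm", "data": {
  "plan": [
    [[-2, 0, 0, 0, -1], [-4, 0, 0, 0, -1], [-6, 0, 0, 0, -1], [-8, 0, 0, 0, -1], [-10, 0, 0, 0, -1]]
  ]
}}

```text
t: 7.55
eef_pos: [393.9, 277.7, 30.8]
tcp_rot: [3.141, -0.006, -2.595]
ft_force: [-14.5, -10.5, 14.0]
opening: 0.003
grip_force: 8.9
```

{"op": "step_arm", "data": {
  "plan": [
    [[-1.5, 0, 0, 0, -1], [-3, 0, 0, 0, -1], [-4.5, 0, 0, 0, -1], [-6, 0, 0, 0, -1]]
  ]
}}

```text
t: 7.88
eef_pos: [393.9, 277.9, 30.5]
tcp_rot: [3.141, -0.018, -2.595]
ft_force: [-30.4, -24.4, 29.6]
opening: 0.005
grip_force: 19.8
```

Both trays have stalled hard against their stops. I'll retreat and verify.

{"op": "step_arm", "data": {
  "plan": [
    [[8, 0, 0, 0, -1], [16, 0, 0, 0, -1], [30, 0, 0, 0, -1], [40, 0, -10, 0, -1], [40, 0, -50, 0, -1], [40, 0, -90, 0, -1], [40, 0, -130, 0, -1], [40, 0, -130, 0, -1]]
  ]
}}

```text
t: 8.55
eef_pos: [369.4, 262.5, 167.2]
tcp_rot: [-3.141, 0.011, -2.595]
ft_force: [-0.7, -0.0, -0.7]
opening: 0.003
grip_force: 0.0
```

```bash
python3 - <<'E'
from h import *
s=env.state();c=env.get_calibration("wrist")
a=env.read_camera("wrist");b=env.read_camera("side")[105:190,320:405]
np.savez("w6.npz",K=c["K"],D=c["D"],E=c["extrinsics"])
o=np.zeros((400,800,3),np.uint8);o[:,:480]=a[:,80:560]
o[:310,490:800]=cv2.resize(b,(310,310));cv2.imwrite("pics/w6.png",o)
print(s["t"],s["eef_pos"],s["ft_force"])
E
```

```text
8.55 [369.3704507  262.48768502 167.22504096] [-0.70456829 -0.00431859 -0.69964782]
```

View pics/w6.png

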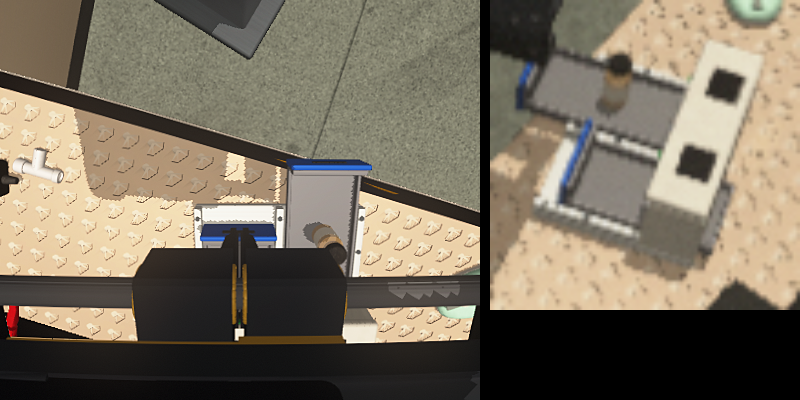

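The amber tray's plate is out, with its outer edge from (287,161) to (371,166) in the crop. The white tray's plate is in, from (201,225) to (276,225). Amber stands, and the white vial is under the hood. I'll check the 65 mm offset.

```bash
python3 - <<'E'
from h import *
z=np.load("w6.npz");c=dict(K=z["K"],D=z["D"],extrinsics=z["E"])
for p in [(287,160),(371,165),(201,225),(276,225)]:
    q=at("wrist",(p[0]+80,p[1]),48,c);e=q[:2]-[433.9,343.5];C,S=np.cos(.545),np.sin(.545);print((C*e[0]+S*e[1]).round(1),(-S*e[0]+C*e[1]).round(1))
E
```

```text
-124.7 4.7
-120.8 77.0
-66.6 -69.6
-66.6 -2.9
```

The contact positions give about 64 mm between the two trays, which matches 65 mm of travel. The robot is clear, so I'm handing in.

```bash
python3 -c "
from cell import env
print(env.job_done())"
```

```text
the job is handed in; nothing more can be done
None
```

I hooked the amber vial's tray and drew it out to its stop, then pushed the white vial's tray fully home, and handed the job in with the arm clear; amber stands, but the white vial is under the hood, so I could not see it after the push.

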